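# Empty the jar-draining hopper into its tub and latch the drop floor again

## Robot

A 6-joint arm with a two-finger parallel gripper is mounted at the origin on the work surface. World frame = base frame: x ahead of the robot, y to its left, z up, the work surface at z = 0. Lengths are in m, angles in rad, forces in N, time in s.
With the tool pointing down it reaches from about 0.35 to 0.725 m from the base axis. Payload 4.3 kg.
Tool frame: the origin (TCP) lies where the fingers leave the gripper's body, on its centre line; the fingertips stand r.finger_overhang ahead of it and the grasp point (between the pads) lies 54 mm ahead of it (r.finger_overhang is the distance from the TCP to the fingertips, in m); z points along the fingers, y is the line along which they close (so a half turn about z gives the same grasp; the last joint's range is limited). The gripper opens to 85 mm and grips with 20 to 120 N. Pads are 22 mm wide; open, the fingers measure 114 mm over their backs; the gripper's body (76 mm by 85 mm) begins 54 mm behind the grasp point. The pads swing forward as they close: fully open they stand 13 mm farther back than shut.
Start: joints at [-1.304, 0.377, 0.081, 1.274, 0, 1.46], TCP at [0.212, -0.535, 0.304] pointing down, gripper open.
Joint ranges: [-2.72, 2.72], [-0.84, 1.66], [-1.02, 1.22], [-1.77, 2.12], [-1.37, 1.28], [-3.14, 3.14]. Speed limits (rad/s): [2.57, 2.57, 3.14, 3.14, 3.14, 3.14].

## Interface

Orientations are given as a unit quaternion [x, y, z, w].
In Python, from rig import r, eyes gives the robot as it stands.
- The arm moves only by the shell command python3 -m handwheel 'ROWS' [OPENING] [FORCE]. ROWS is JSON, a list of rows, each a list of 4 numbers: the shift along the tool's x, y, z normalised to -1 to 1, where 1 is 0.1 m, then the turn about the tool's z normalised to -1 to 1, where 1 is 1.5 rad. In form: [[dx, dy, dz, roll], ...]. A call has 1 to 12 rows; each row is the pose to reach, as a shift and turn from the pose commanded when the call began, along the tool's axes at that moment; what a row does not reach only later rows make up. A row lasts 1/10 s, in which the tool goes at most 50 mm and 8.59 degrees, less where a joint would pass 70% of its speed; a pose out of reach is approached as far as the arm can. A call with a number of a shift or a turn outside -1 to 1 is refused whole. A call with a gripper value outside its range is refused whole. OPENING is the opening, from 0 (shut) to 1 (fully open), set as the call begins (- or left out, the last holds). The fingers move at their own pace and stop on an object; FORCE is the grip in N (left out, the last holds). Time passes only in rows, so rows that repeat a pose let the fingers close. It gives the time, the measured TCP pose, the force, the opening and the grip force at its end, in the units of the state.
- r.read_state(): the state, without advancing time (a new reading comes with each control period).
- eyes.get_image(name): name is "side" or "top" or "wrist"; returns (picture, depth): 384x512x3 uint8, red, green, blue; 384x512 float32, m along the optical axis (not along the pixel's ray), 0 where there is no reading.
- eyes.camera_model(name): a dict with "K" (3x3 intrinsics, pixels), "rvec" (rotation vector, rad) and "tvec" (3), from world to camera coordinates, as OpenCV has them; the wrist camera has in their place "mount" (4x4, takes a point from camera to tool coordinates, whose origin is the TCP and whose axes are the flange's). Camera axes: x right, y down, z forward; pixel columns grow to the right and rows downward; lengths in m; the calibration is good to about 2 mm. A picture is of the moment at which its call begins: read the wrist's pose just before it. camera_model takes no time and is no camera call.
- r.sign_off(): hands the job in; it is judged then, once.
The state is a dict: "time_s": time; "joint_positions": joint angles; "joint_velocities": joint speeds; "tau": joint torques, N m; "eef_pos": TCP position; "tcp_rot": TCP orientation; "wrist_force": force on the tool from outside, world axes, zero at the start; "torque": the same for the moment, N m; "finger_gap": finger opening in m; "finger_force": force on a finger pad.
Only numpy, scipy, OpenCV 4.12 (cv2) and the standard library are available. Lean on these libraries where they do the work, as an engineer would, in place of code of your own. Each camera call takes 0.05 s, during which the arm holds its last target. There are 200 camera calls.

## Task

The rinsed sample jars in the draining hopper are ready for the oven: slide the empty tub in squarely between the two runners under the hopper until it is fully home against the end stop, then push the latch tab on the hopper's front in towards the bin so that the hinged floor drops and all five jars fall into the tub. Then push the lever at the hopper's left end back until the floor is shut and the latch holds it by itself. Leave the tub fully home with all the jars in it, and do not disturb the amber bottle, the pipette-tip box and the beaker.

Things in the scene. Friction and masses are not known exactly. Their poses are not given: they have to be found in the camera images.
- hopper: Steel draining hopper on a fixed stand. Origin on the bench under the bin's centre, z up, x from its front (latch) to its rear (hinge), y to the end stop (robot's left). Bin: open box, 128 (x) by 168 (y) mm outside, rim 292 mm up, underside 220 mm up, with the drop floor as its bottom. Front aprons (x = -75 mm) hang to 86 mm above the bench; two uprights stand behind (x = +105, y = +/-60 mm).
- bay_mouth (a point): Mouth of the bay under the hopper, on the bench midway between the runners (hopper x = 0, y = -83 mm). The two runners are 14 mm high bars along hopper y, inner faces at x = +/-83 mm, straight from y = -55 mm to the end stop; from y = -55 to -83 mm they flare out by about 15 mm each. The tub goes in here, towards hopper +y.
- end_stop (a point): Middle of the inner face of the end stop (hopper x = 0, y = +90 mm, 14 mm up), a fixed bar 28 mm high across the far end of the runners. The tub is fully home when its end touches it.
- tub: Empty loose plastic tub right of the hopper, 150 (its x) by 250 (its y) by 70 mm high, about 0.3 kg, walls 4 mm. Origin at the centre of its underside, its y roughly along hopper y. 8 mm of play each side between the runners. Home: origin at hopper x = 0, y = -35 mm; its outer end then sticks out 76 mm beyond the bin. Bin and open floor pass above its rim.
- tub_rim (a point): Middle of the thick rim on the tub's outer short end (tub y = -120 mm, 64 mm above its underside): rim 10 mm thick along the tub's y, 12 mm high. Same axes as the tub.
- tab (a point): Centre of the latch's push tab, a steel plate 56 mm wide (y), 30 high, 5 thick, leaning out in front of the bin; at rest at hopper x = -109, y = 0, height 308 mm. Pushed to hopper +x it turns about a pin along y at x = -78 mm, height 250 mm. The floor is let go after about 15 mm of tab travel, the end of travel is 24 mm. It takes 1 to 4 N and springs back.
- latch (a joint): Latch angle in rad, 0 at rest (catch under the floor's tongue), up to 0.42 pushed fully in; the floor is free from about 0.25. A spring returns it to 0.
- floor (a joint): Angle (rad) of the perforated drop floor about its hinge along hopper y (x = +68 mm, 218 mm up). 0.01: shut, resting on the latch; 1.05: open, front edge hanging 87 mm above the bench; -0.03: end stop past shut. Unlatched it falls open by its weight. Pushed shut, it pushes the latch aside from about 0.2 on; the latch has snapped under it by 0.0.
- grip (a point): Centre of the light grey cross grip of the floor's lever: free-turning sleeve 14 mm thick, 52 mm long along hopper y (y = 104 to 156 mm), on an arm 90 mm long (at y = 112 mm) turning with the floor about its hinge. Shut: hopper x = +100, 302 mm up. Open: x = +11, 287 mm up; 308 mm at most between. Pushed to hopper +x it shuts the floor: 3 N, rising to 8 to 14 N just before the latch snaps.
- jar1: Capped plastic sample jar, 37 mm in diameter and 65 mm long, white with a blue cap, 30 g; origin at its centre, its y along its axis. One of five that lie loose on the hopper's floor at the start.
- jar2: Another such jar, origin at its centre.
- jar3: Another such jar, origin at its centre.
- jar4: Another such jar, origin at its centre.
- jar5: Another such jar, origin at its centre.
- amber_bottle: Bystander: amber glass bottle, 62 mm in diameter, 125 mm high, standing on the bench; origin at the centre of its foot.
- tip_box: Bystander: green pipette-tip box, 85 by 120 by 67 mm; origin at the centre of its underside.
- beaker: Bystander: open beaker, 64 mm in diameter, 85 mm high, standing on the bench; origin at the centre of its foot.
There are look-alikes about, which are no part of the job. What is shaped like the jar5 but black or purple is not meant.

How it is judged:
By the outcome, as a careful person would: the job done as asked, in the order asked, and still so for the second after the job is handed in, with the robot touching nothing.
It also fails if it takes over 54 s, if anything falls off the work surface, if the arm or the gripper's body presses on something with over 40 N, if the wrist force passes 120 N, or if a joint passes its speed limit or range.

## Working session

There is one attempt and no reset: what is moved stays moved. The work goes in short steps, Python scripts to look and compute and a shell command to move; the robot and the scene stay as the last step left them, time stands still between calls to the robot, and variables do not carry over. Pictures are saved under pics/ and viewed, at most 10 in all, crops included, and the job is handed in when it is done.

```bash
ls; mkdir -p pics; cat > h.py <<'E'
import numpy as np, cv2
from rig import r, eyes
from scipy.spatial.transform import Rotation as R
def cam(name, st=None):
    m=eyes.camera_model(name); K=np.array(m["K"])
    if "mount" in m:
        st=st or r.read_state(); M=np.array(m["mount"]); T=np.eye(4)
        T[:3,:3]=R.from_quat(st["tcp_rot"]).as_matrix(); T[:3,3]=st["eef_pos"]; C=T@M
        return K,C[:3,:3],C[:3,3]
    Rm=cv2.Rodrigues(np.array(m["rvec"],float))[0]
    return K,Rm.T,-Rm.T@np.array(m["tvec"],float).ravel()
def pts(name,uv,depth=None,z=None,st=None):
    K,Rc,c=cam(name,st); uv=np.atleast_2d(np.array(uv,float))
    d=np.c_[(uv-K[[0,1],[2,2]])/K[[0,1],[0,1]],np.ones(len(uv))]
    if z is None: return c+(d*np.array(depth).reshape(-1,1))@Rc.T
    w=d@Rc.T; return c+w*((z-c[2])/w[:,2])[:,None]
def cloud(name,depth,st=None):
    v,u=np.mgrid[:depth.shape[0],:depth.shape[1]]
    return pts(name,np.c_[u.ravel(),v.ravel()],depth.ravel(),st=st).reshape(*depth.shape,3)
E
python3 - <<'E'
from h import *
st=r.read_state(); print({k:np.round(v,3) for k,v in st.items()}, r.finger_overhang)
for n in("side","top"):
    p,d=eyes.get_image(n); cv2.imwrite(f"pics/{n}0.png",p[:,:,::-1]); np.savez(f"{n}0.npz",p=p,d=d)
    K,Rc,c=cam(n); print(n,c.round(3),Rc[:,2].round(3),Rc[:,0].round(3),K[0,0])
E
```

```text
pics
{'time_s': np.float64(0.0), 'joint_positions': array([-1.304,  0.378,  0.08 ,  1.274, -0.   ,  1.461]), 'joint_velocities': array([-0.002, -0.001,  0.001,  0.001, -0.001,  0.   ]), 'tau': array([-1.0000e-03, -4.6361e+01,  2.6987e+01,  2.1000e-02, -0.0000e+00,
       -0.0000e+00]), 'eef_pos': array([ 0.211, -0.534,  0.303]), 'tcp_rot': array([ 0.982,  0.187, -0.   , -0.001]), 'wrist_force': array([ 0.048, -0.423, -0.326]), 'torque': array([-0.061,  0.003,  0.045]), 'finger_force': np.float64(0.0), 'finger_gap': np.float64(0.086)} 0.0726
side [ 0.44  -0.691  0.719] [ 0.13   0.793 -0.595] [ 0.986 -0.167 -0.008] 381.4484608185209
top [0.427 0.037 1.36 ] [ 0.105 -0.022 -0.994] [-0.017 -1.     0.02 ] 392.64757745827245
```

View pics/top0.png

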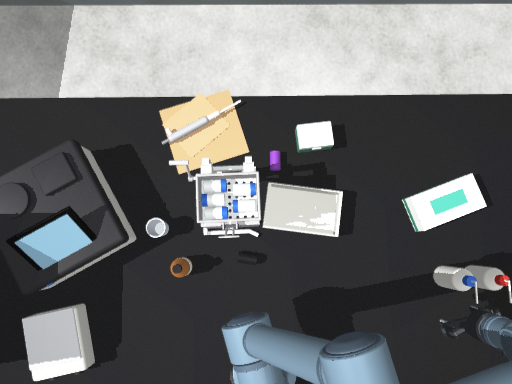

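View pics/side0.png

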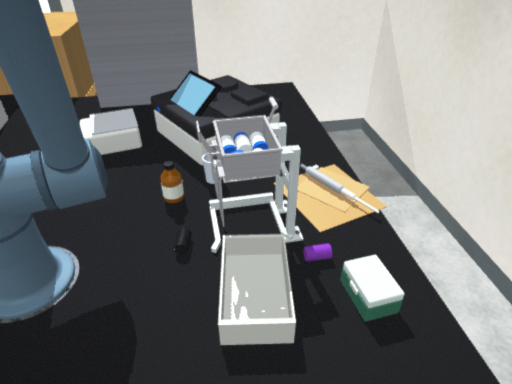

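The top view shows the hopper with its bin at px (228,200), the tub at (303,210), the tab at about (232,233), and the grip at (180,163). The beaker is at (157,228) and the bottle at (180,267). The side view agrees: the tub lies just in front of the bay mouth, and the green tip box is at (370,287). Next I'll measure the hopper and tub poses from depth.

```bash
python3 - <<'E'
from h import *
def rect(X): 
    c,s,a=cv2.minAreaRect(X[:,:2].astype(np.float32)*1000); return np.round(c,1),np.round(s,1),round(a,2)
for n in("top","side"):
    f=np.load(n+"0.npz");p,d=f["p"],f["d"];P=cloud(n,d);x,y,z=np.moveaxis(P,2,0)
    v,u=np.mgrid[:384,:512]
    for nm,box,zr in(("bin",(195,166,262,236) if n=="top" else (205,110,285,185),(.283,.297)),("tub",(258,175,350,245) if n=="top" else (212,228,298,350),(.055,.078)),
      ("tab",(200,226,262,245),(.294,.33)),("grip",(165,155,198,185) if n=="top" else (262,90,285,115),(.28,.325))):
        if nm=="tab" and n=="side": continue
        m=(u>=box[0])&(u<=box[2])&(v>=box[1])&(v<=box[3])&(z>zr[0])&(z<zr[1])&(d>0)
        if nm!="grip":
            k,l,s,_=cv2.connectedComponentsWithStats(m.astype(np.uint8)); m=l==1+np.argmax(s[1:,4])
        X=P[m]
        print(n,nm,m.sum(),rect(X) if len(X)>4 else'', np.median(X[:,2]).round(3) if len(X) else '',X.min(0).round(3),X.max(0).round(3))
f=np.load("top0.npz");p,d=f["p"],f["d"];P=cloud("top",d)
for nm,b in(("bottle",(168,255,195,280)),("beaker",(145,215,170,240)),("purple",(268,150,282,168)),("black",(238,250,262,264)),("tipbox",(293,120,335,153))):
    X=P[b[1]:b[3],b[0]:b[2]].reshape(-1,3);X=X[(X[:,2]>.02)];print(nm,X.min(0).round(3),X.max(0).round(3))
E
python3 - <<'E'
import cv2;a=cv2.imread('pics/top0.png')[145:260,155:355];cv2.imwrite('pics/crop.png',cv2.resize(a,None,fx=4,fy=4,interpolation=cv2.INTER_CUBIC))
E
```

```text
top bin 633 (array([549.2, 100.5]), array([136.1, 176. ]), 1.57) 0.29 [0.48  0.012 0.283] [0.618 0.19  0.297]
top tub 527 (array([ 529.8, -134.3]), array([250.7, 150.6]), 81.65) 0.068 [ 0.439 -0.267  0.055] [ 0.618 -0.001  0.076]
top tab 47 (array([441.6,  97.4]), array([55.4,  5.7]), 89.08) 0.32 [0.438 0.07  0.295] [0.445 0.125 0.324]
top grip 146 (array([626.4, 211.2]), array([99.9, 38.5]), 51.81) 0.305 [0.582 0.181 0.281] [0.651 0.258 0.314]
side bin 698 (array([554.1,  97.6]), array([135.9, 177.8]), 1.74) 0.29 [0.484 0.008 0.283] [0.624 0.187 0.294]
side tub 1495 (array([ 534.9, -134.5]), array([254.6, 150.3]), 81.92) 0.069 [ 0.444 -0.269  0.055] [ 0.625 -0.002  0.075]
side grip 82 (array([646.5, 230.9]), array([54.3, 14.8]), 89.71) 0.305 [0.639 0.204 0.281] [0.654 0.258 0.31 ]
bottle [0.316 0.037 0.021] [0.427 0.3   1.36 ]
beaker [0.427 0.037 0.02 ] [0.507 0.377 1.36 ]
purple [ 0.427 -0.066  0.02 ] [0.735 0.037 1.36 ]
black [0.354 0.019 0.02 ] [0.427 0.083 1.36 ]
tipbox [ 0.427 -0.245  0.02 ] [0.83  0.037 1.36 ]
```

View pics/crop.png

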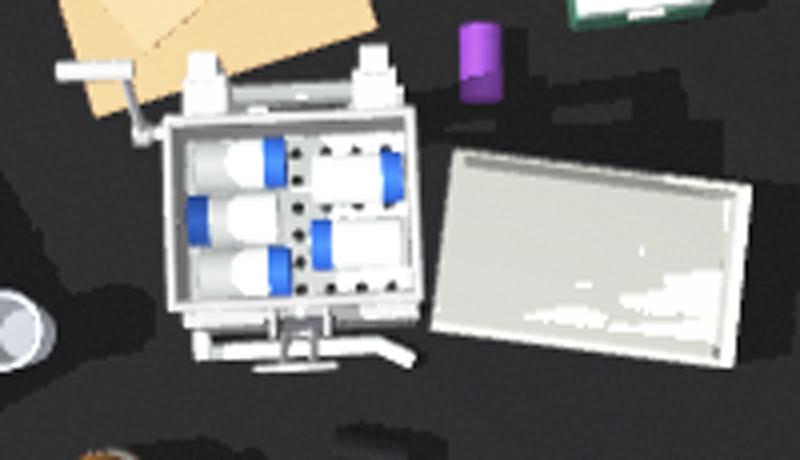

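The crop shows all five jars lying in the bin, and the tub yawed about 8° from hopper y. The estimates:

| Thing | Position (m) | Yaw |
|---|---|---|
| Hopper | (0.551, 0.099) | 1.6° |
| Tub | (0.532, -0.134) | -8.2° |

The tab and grip positions agree with these. Next I'll move to the outer rim.

```bash
cat >> h.py <<'E'
def H(x,y,z=0):
    a=np.radians(1.65); return np.array([.551+x*np.cos(a)-y*np.sin(a),.099+x*np.sin(a)+y*np.cos(a),z])
def to(target,ydir=None):
    """remaining shift in tool units; ydir = wanted heading (deg, mod 180) of tool y"""
    st=r.read_state(); M=R.from_quat(st["tcp_rot"]).as_matrix()
    s=M.T@(np.array(target)-st["eef_pos"])/.1; h=np.degrees(np.arctan2(M[1,1],M[0,1]))
    roll=0 if ydir is None else -((ydir-h+90)%180-90)*np.pi/180/1.5
    print("t",round(st["time_s"],2),"pos",np.round(st["eef_pos"],4),"h",round(h,2),"shift",s.round(3),"roll",round(roll,3),"F",np.round(st["wrist_force"],1),"gap",round(st["finger_gap"],4))
E
python3 -m handwheel '[[0.5,-0.25,0,0.1],[1,-0.5,0.2,0.2],[1,-0.5,0.4,0.3],[1,-0.5,0.4,0.347],[1,-0.5,0.4,0.347]]' 1 60
python3 -c "
from h import *;to([.515,-.253,.118],81.8)"
```

```text
time_s: 0.6
eef_pos: [0.2863, -0.45, 0.2627]
tcp_rot: [0.997, -0.071, -0.001, -0.001]
wrist_force: [0.7, -0.6, 0.1]
finger_gap: 0.0857
finger_force: 0.0
t 0.6 pos [ 0.2863 -0.45    0.2627] h -98.14 shift [ 1.988 -2.271  1.449] roll 0.001 F [ 0.7 -0.6  0.1] gap 0.0857
```

```bash
python3 -m handwheel '[[0.4,-0.4,0.1,0],[0.7,-0.7,0.3,0],[1,-1,0.4,0],[1,-1,0.4,0]]' >/dev/null
python3 -m handwheel '[[0.4,-0.4,0,0],[0.7,-0.7,0,0],[0.99,-1,0,0],[0.99,-1,0,0]]'  >/dev/null
python3 -m handwheel '[[0,-0.27,0,0],[0,-0.27,0,0],[0,-0.27,0,0],[0,-0.27,0,0]]'
python3 - <<'E'
from h import *
to([.515,-.253,.118],81.8)
st=r.read_state();p,d=eyes.get_image("wrist");cv2.imwrite("pics/w1.png",p[:,:,::-1])
P=cloud("wrist",d,st);m=(d>0)&(P[...,2]>.05)&(P[...,2]<.09);k,l,s,_=cv2.connectedComponentsWithStats(m.astype(np.uint8));print(s)
X=P[m];a=np.radians(8.2);
X=X-[.532,-.134,0];Y=X[:,:2]@np.array([[np.cos(a),np.sin(a)],[-np.sin(a),np.cos(a)]]) 
print("tub-frame extents",Y.min(0),Y.max(0),np.median(X[:,2]))
e=Y[(np.abs(Y[:,0])<.05)&(Y[:,1]<-.1)];print(len(e),np.percentile(e[:,1],[1,50,99]) if len(e) else'')
E
```

```text
time_s: 1.8
eef_pos: [0.5152, -0.2567, 0.2243]
tcp_rot: [0.997, -0.072, 0.0, 0.0]
wrist_force: [-0.1, -0.1, -0.2]
finger_gap: 0.0857
finger_force: 0.0
t 1.8 pos [ 0.5152 -0.2567  0.2243] h -98.3 shift [-0.008 -0.038  1.063] roll -0.001 F [-0.1 -0.1 -0.2] gap 0.0857
[[     0      0    512    384 188780]
 [     0     99    257    197   5853]
 [     0    278    117     19   1975]]
tub-frame extents [-0.07492988 -0.12511161] [0.07629258 0.09103377] 0.06922562193251058
1784 [-0.12509827 -0.12049751 -0.1155335 ]
```

View pics/w1.png

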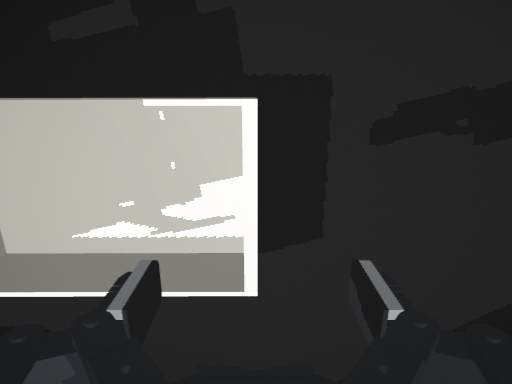

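The wrist view shows the outer rim at column 250, midway between the fingers (158/352), and depth confirms the tub pose to about 1 mm. I'll descend and grasp.

```bash
python3 -m handwheel '[[0,-0.04,0.4,0],[0,-0.04,0.7,0],[0,-0.04,0.95,0],[0,-0.04,1,0]]' >/dev/null
python3 -m handwheel '[[0,0,0.05,0],[0,0,0.05,0],[0,0,0.05,0],[0,0,0.05,0],[0,0,0.05,0],[0,0,0.05,0],[0,0,0.05,0]]' 0 60
python3 -c "
from h import *;to(H(0,-.155,.118),91.65)"
```

```text
time_s: 2.95
eef_pos: [0.5169, -0.252, 0.1201]
tcp_rot: [0.997, -0.072, 0.001, 0.001]
wrist_force: [-1.6, -1.0, 5.0]
finger_gap: 0.0088
finger_force: 60.1
t 2.95 pos [ 0.5169 -0.252   0.1201] h -98.23 shift [ 0.101 -1.995  0.018] roll -0.115 F [-1.6 -1.   5. ] gap 0.0088
```

```bash
python3 -c "
from h import *;to(H(0,-.355,.12),91.65)"
```

```text
t 2.95 pos [ 0.5169 -0.252   0.1201] h -98.23 shift [ 0.445 -0.025  0.002] roll -0.115 F [-1.6 -1.   5. ] gap 0.0088
```

```bash
python3 -m handwheel '[[0.1,0,0,-0.03],[0.2,0,0,-0.06],[0.3,0,0,-0.085],[0.4,-0.02,0,-0.105],[0.445,-0.02,0,-0.115],[0.445,-0.02,0,-0.115],[0.445,-0.02,0,-0.115]]'
python3 - <<'E'
from h import *
to(H(0,-.155,.12),91.65)
p,d=eyes.get_image("top");P=cloud("top",d);v,u=np.mgrid[:384,:512]
z=P[...,2];m=(z>.05)&(z<.08)&(u>250)&(u<360)&(v>160)&(v<250)&(p.min(2)>130)
k,l,s,_=cv2.connectedComponentsWithStats(m.astype(np.uint8),connectivity=8);m=l==1+np.argmax(s[1:,4])
X=P[m];print(m.sum(),cv2.minAreaRect(X[:,:2].astype(np.float32)*1000))
cv2.imwrite("pics/t2.png",cv2.resize(p[130:384,140:480,::-1],None,fx=2,fy=2))
E
```

```text
time_s: 3.65
eef_pos: [0.5598, -0.2558, 0.1201]
tcp_rot: [1.0, 0.015, -0.001, 0.001]
wrist_force: [-5.2, 0.7, 9.1]
finger_gap: 0.0088
finger_force: 60.8
t 3.65 pos [ 0.5598 -0.2558  0.1201] h -88.32 shift [ 0.015 -1.999 -0.002] roll 0.0 F [-5.2  0.7  9.1] gap 0.0088
477 ((551.611572265625, -135.63365173339844), (150.6483612060547, 250.8543701171875), 2.02778697013855)
```

View pics/t2.png

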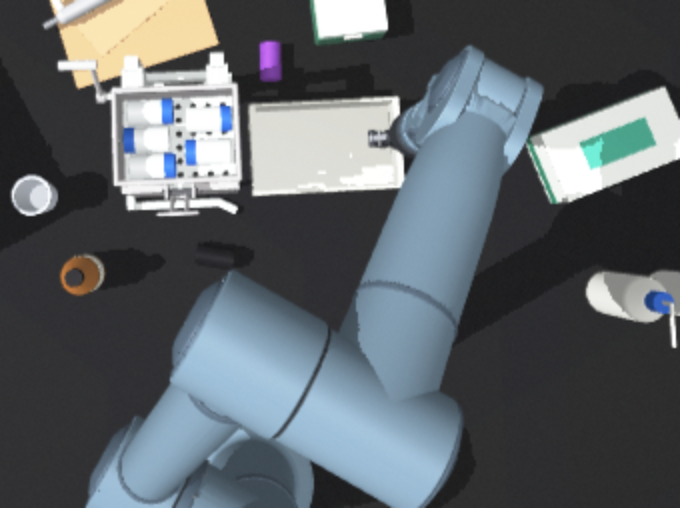

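The tub is now nearly square to the bay: its yaw is 2.0° against 1.6°, and it sits about 3 mm to the front. The forearm stays on the right, clear of the hopper. I'll push it in, correcting x slightly.

```bash
python3 -m handwheel '[[0.02,-0.1,0,0],[0.03,-0.25,0,0],[0.03,-0.4,0,0],[0.03,-0.55,0,0],[0.03,-0.7,0,0],[0.03,-0.85,0,0],[0.03,-0.95,0,0],[0.03,-1,0,0],[0.03,-1,0,0]]'
python3 - <<'E'
from h import *
to(H(0,-.155,.12),91.65)
p,d=eyes.get_image("side");cv2.imwrite("pics/s2.png",p[:,:,::-1])
E
```

```text
time_s: 4.6
eef_pos: [0.5615, -0.1547, 0.1201]
tcp_rot: [1.0, 0.015, 0.001, 0.001]
wrist_force: [1.0, -1.3, 8.4]
finger_gap: 0.0085
finger_force: 60.4
t 4.6 pos [ 0.5615 -0.1547  0.1201] h -88.27 shift [-0.031 -0.989 -0.001] roll 0.001 F [ 1.  -1.3  8.4] gap 0.0085
```

View pics/s2.png

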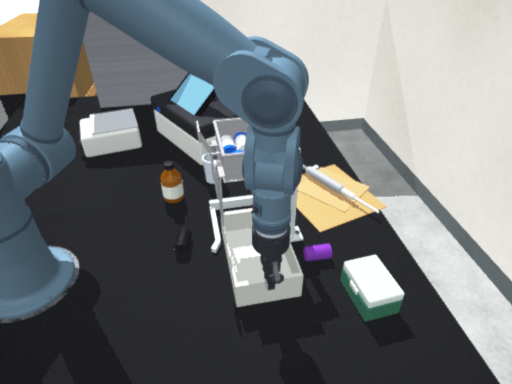

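The tub is between the runners and force is low. Continuing gently.

```bash
python3 -m handwheel '[[0,-0.1,0,0],[0,-0.25,0,0],[0,-0.4,0,0],[0,-0.55,0,0],[-0.01,-0.7,0,0],[-0.02,-0.8,0,0],[-0.02,-0.85,0,0],[-0.02,-0.85,0,0]]'
python3 -m handwheel '[[0,-0.03,0,0],[0,-0.06,0,0],[0,-0.09,0,0],[0,-0.11,0,0],[0,-0.13,0,0],[0,-0.15,0,0],[0,-0.15,0,0]]'
python3 - <<'E'
from h import *
to(H(0,-.155,.12),91.65)
E
```

```text
time_s: 5.45
eef_pos: [0.5569, -0.0698, 0.12]
tcp_rot: [1.0, 0.015, 0.001, 0.001]
wrist_force: [-1.0, -3.1, 8.3]
finger_gap: 0.0087
finger_force: 60.5
time_s: 6.15
eef_pos: [0.5566, -0.056, 0.1201]
tcp_rot: [1.0, 0.015, 0.001, 0.001]
wrist_force: [0.0, -4.6, 7.6]
finger_gap: 0.0085
finger_force: 60.3
t 6.15 pos [ 0.5566 -0.056   0.1201] h -88.34 shift [-0.011 -0.001  0.001] roll 0.0 F [ 0.  -4.6  7.6] gap 0.0085
```

```bash
python3 -m handwheel '[[0,-0.01,0,0],[0,-0.02,0,0],[0,-0.03,0,0],[0,-0.03,0,0]]'
python3 -m handwheel '[[0,-0.01,0,0],[0,-0.02,0,0],[0,-0.03,0,0],[0,-0.03,0,0]]'
```

```text
time_s: 6.55
eef_pos: [0.5566, -0.0546, 0.12]
tcp_rot: [1.0, 0.014, 0.001, 0.003]
wrist_force: [-0.3, -9.8, 6.5]
finger_gap: 0.0088
finger_force: 60.0
time_s: 6.95
eef_pos: [0.5567, -0.0541, 0.1201]
tcp_rot: [1.0, 0.013, 0.001, 0.007]
wrist_force: [0.7, -19.0, 4.6]
finger_gap: 0.0087
finger_force: 59.7
```

The force rose to 19 N while the position stalled, so the tub is home. I'll relax, release and lift.

```bash
python3 -m handwheel '[[0,0.05,0,0],[0,0.05,0,0],[0,0.05,0,0],[0,0.05,0,0],[0,0.05,0,0],[0,0.05,-0.2,0],[0,0.05,-0.5,0],[0,0.05,-0.9,0],[0,0.05,-1,0],[0,0.05,-1,0]]' 1
python3 -m handwheel '[[-0.2,0,-0.4,0],[-0.5,0,-0.8,0],[-0.9,0,-1,0],[-1,0,-1,0],[-1,0,-1,0]]' 0
python3 - <<'E'
from h import *
to(H(-.143,0,.374),91.65)
p,d=eyes.get_image("top");P=cloud("top",d);v,u=np.mgrid[:384,:512];z=P[...,2]
m=(z>.05)&(z<.08)&(u>240)&(u<350)&(v>160)&(v<250)&(p.min(2)>130);X=P[m];print(m.sum(),cv2.minAreaRect(X[:,:2].astype(np.float32)*1000))
cv2.imwrite("pics/t3.png",cv2.resize(p[130:384,140:480,::-1],None,fx=2,fy=2))
E
```

```text
time_s: 7.95
eef_pos: [0.5577, -0.0573, 0.2218]
tcp_rot: [1.0, 0.014, 0.003, 0.003]
wrist_force: [0.6, -9.1, 1.1]
finger_gap: 0.0855
finger_force: 0.0
time_s: 8.45
eef_pos: [0.4549, -0.0574, 0.3193]
tcp_rot: [1.0, 0.014, 0.001, 0.0]
wrist_force: [0.9, -0.4, -0.2]
finger_gap: 0.0123
finger_force: 0.0
t 8.45 pos [ 0.4549 -0.0574  0.3193] h -88.37 shift [-0.424 -1.535 -0.547] roll -0.0 F [ 0.9 -0.4 -0.2] gap 0.0123
132 ((543.1552124023438, -9.003166198730469), (92.13568115234375, 190.57012939453125), 66.57672119140625)
```

View pics/t3.png

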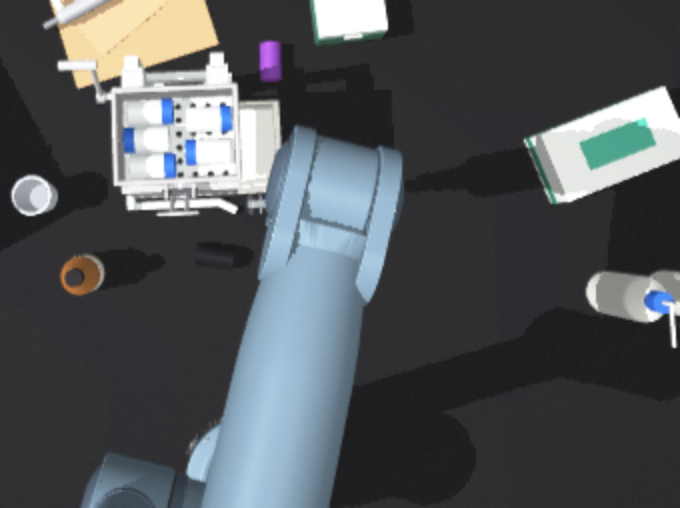

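The tub's outer end is at px (278,135), with the rest hidden under the bin. The fingers are shut and in front of the hopper. Moving to stand in front of the tab, then measuring the tub's end.

```bash
python3 -m handwheel '[[-0.3,0,-0.3,0],[-0.55,-0.2,-0.5,0],[-0.6,-0.5,-0.55,0],[-0.6,-0.9,-0.55,0],[-0.6,-1,-0.55,0],[-0.6,-1,-0.55,0]]' 0
python3 -m handwheel '[[0,-0.4,0,0],[0,-0.53,0,0],[0,-0.53,0,0],[0,-0.53,0,0]]'
python3 - <<'E'
from h import *
to(H(-.109-.0025-.011,0,.374),91.65)
p,d=eyes.get_image("side");P=cloud("side",d);v,u=np.mgrid[:384,:512];z=P[...,2];o=H(0,0)
a=np.radians(1.65);Q=(P-o)@np.array([[np.cos(a),-np.sin(a),0],[np.sin(a),np.cos(a),0],[0,0,1]])
m=(z>.062)&(z<.076)&(p.min(2)>100)&(Q[...,1]<-.09)&(Q[...,1]>-.3)&(abs(Q[...,0])<.1);X=Q[m]
print(m.sum(),"tub hopper-frame",X.min(0).round(4),X.max(0).round(4),np.percentile(X[abs(X[:,0])<.04][:,1],[2,98]))
f=np.float32(X[:,:2]*1000);e=[f[(abs(f[:,0]-x)<5),1].min() for x in(-50,0,50)];print(e)
E
```

```text
time_s: 9.1
eef_pos: [0.3935, 0.0418, 0.3728]
tcp_rot: [1.0, 0.016, -0.001, 0.0]
wrist_force: [1.1, -1.2, 0.2]
finger_gap: 0.0001
finger_force: 0.0
time_s: 9.5
eef_pos: [0.3923, 0.0805, 0.3734]
tcp_rot: [1.0, 0.02, -0.001, -0.004]
wrist_force: [-0.8, -0.8, 0.8]
finger_gap: -0.0002
finger_force: 0.0
t 9.5 pos [0.3923 0.0805 0.3734] h -87.72 shift [ 0.368 -0.135 -0.005] roll 0.007 F [-0.8 -0.8  0.8] gap -0.0002
419 tub hopper-frame [-0.0726 -0.1621  0.0621] [ 0.0779 -0.0904  0.0733] [-0.16111451 -0.14841047]
[np.float32(-160.98363), np.float32(-160.88594), np.float32(-162.12596)]
```

```bash
python3 -m handwheel '[[0.1,0,0,0],[0.1,-0.06,0,0],[0.1,-0.12,0,0],[0.1,-0.14,0,0],[0.1,-0.14,0,0]]'
python3 - <<'E'
from h import *
to(H(-.109-.0025-.011,0,.374),91.65)
print(np.round(r.read_state()["joint_positions"],3))
E
```

```text
time_s: 10.05
eef_pos: [0.4017, 0.0873, 0.374]
tcp_rot: [1.0, 0.026, -0.0, -0.008]
wrist_force: [0.1, 0.2, 0.9]
finger_gap: -0.0001
finger_force: 0.0
t 10.05 pos [0.4017 0.0873 0.374 ] h -87.07 shift [ 0.273 -0.068  0.001] roll 0.015 F [0.1 0.2 0.9] gap -0.0001
[ 0.05   0.031 -0.175  1.365  0.016  3.141]
```

Joint 6 is at its limit (3.14), so I'll turn the tool back by 90°.

```bash
python3 -m handwheel '[[0,0,0,-0.1],[0,0,0,-0.2],[0,0,0,-0.3],[0,0,0,-0.4],[0,0,0,-0.5],[0,0,0,-0.6],[0,0,0,-0.7],[0,0,0,-0.8],[0,0,0,-0.9],[0,0,0,-1],[0,0,0,-1],[0,0,0,-1]]'
python3 - <<'E'
from h import *
to(H(-.109-.0025-.015,0,.374),1.65)
print(np.round(r.read_state()["joint_positions"],3))
E
```

```text
time_s: 11.25
eef_pos: [0.4016, 0.0873, 0.374]
tcp_rot: [0.715, 0.699, 0.005, -0.006]
wrist_force: [0.5, 0.5, 0.4]
finger_gap: -0.0
finger_force: 0.0
t 11.25 pos [0.4016 0.0873 0.374 ] h -1.31 shift [0.086 0.227 0.002] roll -0.034 F [0.5 0.5 0.4] gap -0.0
[ 0.05   0.031 -0.175  1.365  0.016  1.644]
```

```bash
python3 -m handwheel '[[0.04,0,0,-0.034],[0.086,0.08,0,-0.034],[0.086,0.15,0,-0.034],[0.086,0.2,0,-0.034],[0.086,0.2,0,-0.034]]'
python3 -m handwheel '[[0,0.04,0,0],[0,0.08,0,0],[0,0.12,0,0],[0,0.16,0,0],[0,0.16,0,0]]'
python3 -m handwheel '[[0,0.03,0,0],[0,0.05,0,0],[0,0.05,0,0],[0,0.05,0,0]]'
python3 - <<'E'
from h import *
to(H(-.109-.0025-.015,0,.374),1.65)
p,d=eyes.get_image("side");cv2.imwrite("pics/s4.png",p[:,:,::-1])
E
```

```text
time_s: 11.75
eef_pos: [0.4228, 0.0954, 0.3739]
tcp_rot: [0.696, 0.718, 0.005, -0.006]
wrist_force: [-0.1, -0.3, -0.3]
finger_gap: 0.0001
finger_force: 0.0
time_s: 12.25
eef_pos: [0.4384, 0.096, 0.3741]
tcp_rot: [0.696, 0.718, 0.006, -0.006]
wrist_force: [-1.5, 0.2, 2.2]
finger_gap: 0.0003
finger_force: 0.7
time_s: 12.65
eef_pos: [0.4429, 0.0961, 0.3741]
tcp_rot: [0.696, 0.718, 0.005, -0.006]
wrist_force: [-2.2, -0.2, 2.2]
finger_gap: -0.0001
finger_force: 1.4
t 12.65 pos [0.4429 0.0961 0.3741] h 1.78 shift [-0.002 -0.183  0.001] roll 0.001 F [-2.2 -0.2  2.2] gap -0.0001
```

View pics/s4.png

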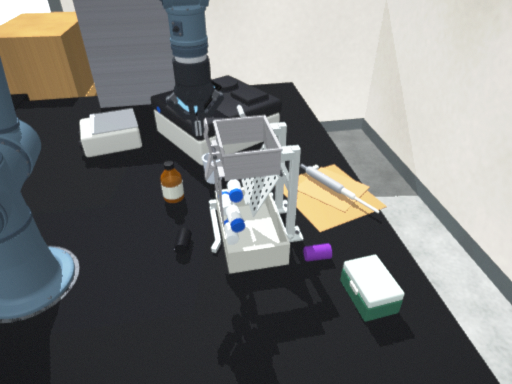

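The floor hangs open and jars are in the tub at px (235,210). I'll back off and go round to the lever's front side.

```bash
python3 -m handwheel '[[0,-0.2,0,0],[0,-0.3,0,0],[0.3,-0.3,0,0],[0.7,-0.3,0,0],[1,-0.3,0,0],[1,-0.3,0,0]]'
python3 -m handwheel '[[0.33,0,0,0],[0.33,0.2,0,0],[0.33,0.6,0,0],[0.33,0.8,0.1,0],[0.33,0.8,0.2,0],[0.33,0.8,0.2,0]]'
python3 - <<'E'
from h import *
to(H(-.04,.130,.35),1.65)
p,d=eyes.get_image("top");P=cloud("top",d);cv2.imwrite("pics/t5.png",cv2.resize(p[110:270,130:330,::-1],None,fx=4,fy=3.75))
E
```

```text
time_s: 13.3
eef_pos: [0.4098, 0.1978, 0.3757]
tcp_rot: [0.694, 0.72, 0.006, -0.006]
wrist_force: [0.6, -0.2, 0.3]
finger_gap: -0.0001
finger_force: 0.0
time_s: 13.9
eef_pos: [0.488, 0.23, 0.3542]
tcp_rot: [0.696, 0.718, 0.004, -0.007]
wrist_force: [-0.6, 0.0, -0.9]
finger_gap: 0.0002
finger_force: 0.0
t 13.9 pos [0.488  0.23   0.3542] h 1.73 shift [-0.029  0.193  0.041] roll 0.001 F [-0.6  0.  -0.9] gap 0.0002
```

View pics/t5.png

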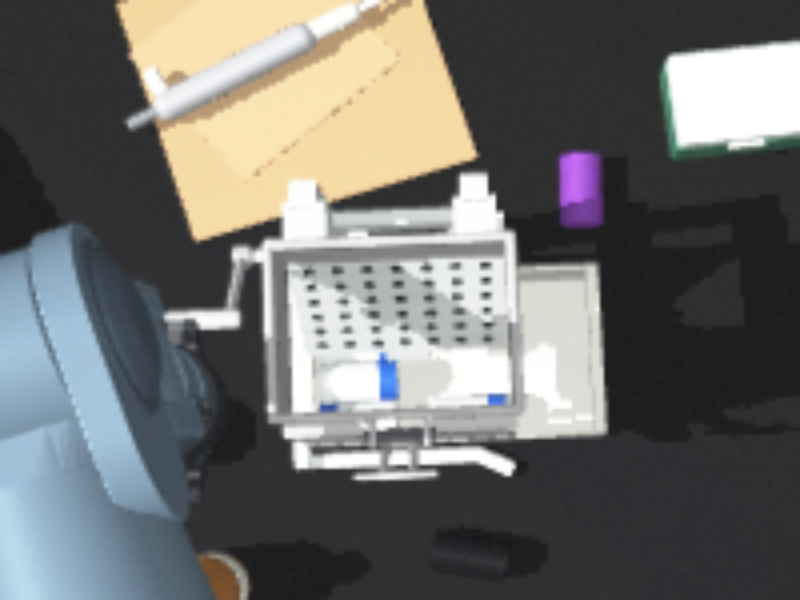

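The bin is empty, the jars are on the tub's front side, and the lever grip at px (203,320) is ahead of the fingers. Pushing it back.

```bash
python3 -m handwheel '[[-0.03,0.15,0.04,0],[-0.03,0.3,0.04,0],[-0.03,0.42,0.04,0],[-0.03,0.52,0.04,0],[-0.03,0.62,0.04,0],[-0.03,0.72,0.04,0],[-0.03,0.82,0.04,0],[-0.03,0.92,0.04,0],[-0.03,1,0.04,0],[-0.03,1,0.04,0]]'
python3 -m handwheel '[[0,0.06,0,0],[0,0.12,0,0],[0,0.18,0,0],[0,0.24,0,0],[0,0.28,0,0],[0,0.3,0,0],[0,0.3,0,0]]'
python3 -m handwheel '[[0,0.03,0,0],[0,0.06,0,0],[0,0.09,0,0],[0,0.09,0,0]]'
python3 -c "
from h import *
to(H(.083,.130,.35),1.65)"
```

```text
time_s: 14.95
eef_pos: [0.5893, 0.2307, 0.3519]
tcp_rot: [0.696, 0.718, 0.005, -0.006]
wrist_force: [-2.7, -1.4, -0.2]
finger_gap: -0.0
finger_force: 1.1
time_s: 15.65
eef_pos: [0.6183, 0.2317, 0.3514]
tcp_rot: [0.696, 0.718, 0.004, -0.007]
wrist_force: [-6.0, -2.2, 0.1]
finger_gap: 0.0001
finger_force: 2.6
time_s: 16.05
eef_pos: [0.6281, 0.2322, 0.3516]
tcp_rot: [0.696, 0.718, 0.005, -0.006]
wrist_force: [-2.5, -2.5, 0.2]
finger_gap: -0.0
finger_force: 1.4
t 16.05 pos [0.6281 0.2322 0.3516] h 1.77 shift [-0.009  0.021  0.016] roll 0.001 F [-2.5 -2.5  0.2] gap -0.0
```

```bash
python3 -m handwheel '[[0,0.02,0,0],[0,0.04,0,0],[0,0.04,0,0]]'
python3 -m handwheel '[[0,0.02,0,0],[0,0.04,0,0],[0,0.04,0,0]]'
```

```text
time_s: 16.35
eef_pos: [0.6303, 0.2323, 0.3516]
tcp_rot: [0.696, 0.718, 0.004, -0.007]
wrist_force: [-8.1, -1.9, -0.2]
finger_gap: -0.0001
finger_force: 4.1
time_s: 16.65
eef_pos: [0.6311, 0.2323, 0.3507]
tcp_rot: [0.696, 0.718, 0.001, -0.01]
wrist_force: [-17.8, -3.5, 1.5]
finger_gap: -0.0
finger_force: 9.0
```

```bash
python3 -m handwheel '[[0,0.02,0,0],[0,0.03,0,0],[0,0.03,0,0]]'
python3 -m handwheel '[[0,-0.1,0,0],[0,-0.3,0,0],[0,-0.5,-0.1,0],[0,-0.8,-0.4,0],[0,-1,-0.6,0],[0,-1,-0.6,0]]'
python3 - <<'E'
from h import *
to(H(0,-.24,.12),1.65)
p,d=eyes.get_image("top");P=cloud("top",d);np.savez("t6.npz",p=p,d=d)
q,d2=eyes.get_image("side");Ps=cloud("side",d2);np.savez("s6.npz",p=q,d=d2)
cv2.imwrite("pics/t6.png",np.hstack([cv2.resize(p[140:260,150:290,::-1],(400,342)),cv2.resize(q[80:280,190:330,::-1],(400,571))[:342]]) if 0 else np.hstack([cv2.resize(p[140:260,150:290,::-1],(400,560)),cv2.resize(q[80:280,190:330,::-1],(400,560))]))
a=np.radians(1.65);Q=(Ps-H(0,0))@np.array([[np.cos(a),-np.sin(a),0],[np.sin(a),np.cos(a),0],[0,0,1]]);z=Q[...,2]
m=(z>.062)&(z<.076)&(q.min(2)>100)&(Q[...,1]<-.09)&(Q[...,1]>-.3)&(abs(Q[...,0])<.1);f=Q[m]*1000
print([f[(abs(f[:,0]-x)<5),1].min() for x in(-50,0,50)],f.min(0),f.max(0))
Q=(P-H(0,0))@np.array([[np.cos(a),-np.sin(a),0],[np.sin(a),np.cos(a),0],[0,0,1]])
m=(abs(Q[...,0])<.04)&(abs(Q[...,1])<.06)&(d>0);print("floor z", np.percentile(Q[m][:,2],[5,50,95]))
m=(Q[...,2]>.28)&(Q[...,1]>.118)&(Q[...,1]<.16)&(Q[...,0]>0)&(Q[...,0]<.13);print("grip",np.median(Q[m],0) if m.any() else None)
E
```

```text
time_s: 16.95
eef_pos: [0.6317, 0.2323, 0.3501]
tcp_rot: [0.696, 0.718, -0.002, -0.012]
wrist_force: [-25.5, -4.3, 1.9]
finger_gap: -0.0001
finger_force: 12.7
time_s: 17.55
eef_pos: [0.5386, 0.2295, 0.4173]
tcp_rot: [0.696, 0.718, 0.01, -0.004]
wrist_force: [1.1, 0.2, 0.6]
finger_gap: 0.0002
finger_force: 0.0
t 17.55 pos [0.5386 0.2295 0.4173] h 1.85 shift [-3.765  0.047  2.901] roll 0.002 F [1.1 0.2 0.6] gap 0.0002
[np.float64(-162.5548653685994), np.float64(-161.3143003239686), np.float64(-160.66289816623544)] [ -72.75311656 -162.90574521   62.00125743] [ 77.46442272 -90.18891916  73.64052603]
floor z [0.21433281 0.21807026 0.22169763]
grip [0.01385995 0.13386962 0.82306047]
```

View pics/t6.png

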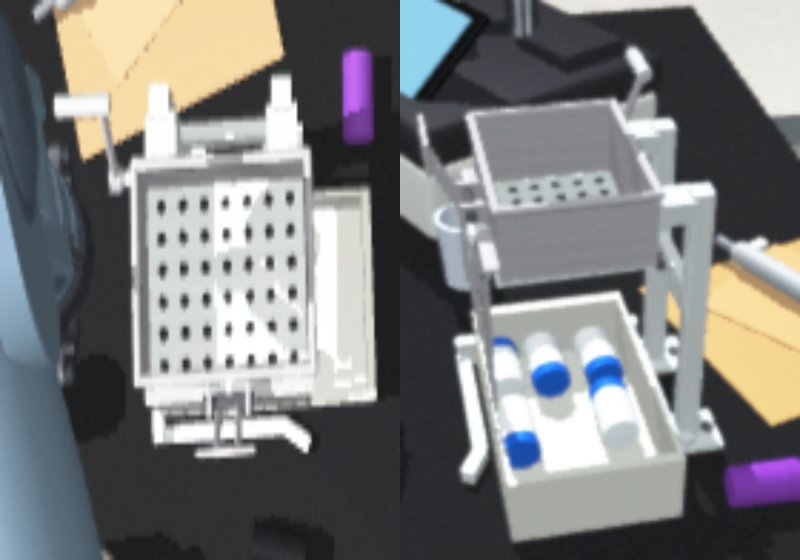

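The floor is shut (z 0.218, latched), and all five jars are in the tub. As a check on the seating, I'll nudge the tub's outer end lightly against the stop, travelling above the hopper.

```bash
python3 -m handwheel '[[-0.4,0,-0.1,0],[-0.8,0,-0.1,0],[-1,0,-0.1,0],[-1,0,-0.1,0]]' 0 >/dev/null
python3 -m handwheel '[[-0.4,0,0,0],[-0.8,0,0,0],[-1,0,0,0],[-1,0,0,0]]'
python3 -m handwheel '[[-0.4,0,0,0],[-0.8,0,0,0],[-1,0,0,0],[-1,0,0,0]]' >/dev/null
python3 -m handwheel '[[-0.4,0.04,0,0],[-0.7,0.04,0,0],[-0.7,0.04,0.3,0],[-0.7,0.04,0.8,0],[-0.7,0.04,1,0],[-0.7,0.04,1,0]]'
python3 -c "
from h import *
to(H(0,-.176,.12),1.65)"
```

```text
time_s: 18.45
eef_pos: [0.5461, 0.0268, 0.4174]
tcp_rot: [0.697, 0.717, 0.005, -0.006]
wrist_force: [0.2, 0.3, -0.0]
finger_gap: -0.0
finger_force: 0.0
time_s: 19.45
eef_pos: [0.5528, -0.137, 0.3117]
tcp_rot: [0.695, 0.719, 0.004, -0.01]
wrist_force: [-0.7, -0.3, -0.1]
finger_gap: 0.0002
finger_force: 0.0
t 19.45 pos [ 0.5528 -0.137   0.3117] h 1.89 shift [0.56  0.068 1.928] roll 0.003 F [-0.7 -0.3 -0.1] gap 0.0002
```

```bash
python3 -m handwheel '[[0,0.05,0.3,0],[0,0.05,0.7,0],[0,0.05,1,0],[0,0.05,1,0]]' >/dev/null
python3 -m handwheel '[[0.05,0,0.3,0],[0.15,0,0.7,0],[0.3,0,0.92,0],[0.4,0,0.92,0],[0.45,0,0.92,0],[0.5,0,0.92,0],[0.52,0,0.92,0],[0.52,0,0.92,0]]'
python3 -m handwheel '[[0.02,0,0,0],[0.04,0,0,0],[0.06,0,0,0],[0.06,0,0,0]]'
python3 -m handwheel '[[0.02,0,0,0],[0.04,0,0,0],[0.04,0,0,0]]'
```

```text
time_s: 20.65
eef_pos: [0.5585, -0.0847, 0.1266]
tcp_rot: [0.696, 0.718, 0.006, -0.005]
wrist_force: [-0.0, 0.0, 0.7]
finger_gap: -0.0001
finger_force: 0.0
time_s: 21.05
eef_pos: [0.5571, -0.0783, 0.1251]
tcp_rot: [0.696, 0.718, 0.005, -0.006]
wrist_force: [0.1, -0.4, 0.9]
finger_gap: 0.0001
finger_force: 0.0
time_s: 21.35
eef_pos: [0.5571, -0.0742, 0.1252]
tcp_rot: [0.696, 0.718, 0.005, -0.006]
wrist_force: [0.0, -0.4, 0.1]
finger_gap: -0.0001
finger_force: 0.0
```

```bash
for i in 1; do python3 -m handwheel '[[0.02,0,0,0],[0.03,0,0,0],[0.03,0,0,0]]'; done
python3 -m handwheel '[[0.02,0,0,0],[0.03,0,0,0],[0.03,0,0,0]]'
```

```text
time_s: 21.65
eef_pos: [0.5571, -0.072, 0.1253]
tcp_rot: [0.696, 0.718, 0.005, -0.005]
wrist_force: [-0.3, -3.0, -0.1]
finger_gap: 0.0003
finger_force: 1.5
time_s: 21.95
eef_pos: [0.5571, -0.0714, 0.1256]
tcp_rot: [0.697, 0.717, 0.003, -0.003]
wrist_force: [-0.6, -11.3, -0.7]
finger_gap: -0.0001
finger_force: 5.3
```

The tub is seated: it stalled within 1 mm of contact. I'll back away, check, and hand in.

```bash
python3 -m handwheel '[[-0.2,0,0,0],[-0.5,0,0,0],[-0.9,0,-0.3,0],[-1,0,-0.8,0],[-1,0,-1,0],[-1,0,-1,0]]'
python3 - <<'E'
from h import *
p,d=eyes.get_image("top");P=cloud("top",d)
a=np.radians(1.65);Q=(P-H(0,0))@np.array([[np.cos(a),-np.sin(a),0],[np.sin(a),np.cos(a),0],[0,0,1]])
m=(abs(Q[...,0])<.04)&(abs(Q[...,1])<.06)&(d>0);z=np.percentile(Q[m][:,2],[5,50,95]);print("floor z",z)
if z[0]>.2: print(r.sign_off())
E
```

```text
time_s: 22.55
eef_pos: [0.5625, -0.1713, 0.228]
tcp_rot: [0.696, 0.718, 0.007, -0.002]
wrist_force: [1.0, 0.2, -0.4]
finger_gap: -0.0005
finger_force: 0.0
floor z [0.21430714 0.21783582 0.22158369]
the job is handed in; nothing more can be done
None
```

The job is handed in at 22.6 s: the tub is fully home with all five jars in it, the floor is shut and held by the latch, and the arm never went near the bottle, tip box or beaker; the sign-off returned no verdict.

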